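# Hold a brine flask down in the sprung ring of the kimchi brine checker

## Robot

A 6-joint arm with a two-finger parallel gripper is mounted at the origin on the work surface. World frame = base frame: x ahead of the robot, y to its left, z up, the work surface at z = 0. Lengths are in m, angles in rad, forces in N, time in s.
With the tool pointing down it reaches from about 0.25 to 0.85 m from the base axis. Payload 12.5 kg.
Tool frame: the origin (TCP) lies where the fingers leave the gripper's body, on its centre line; the fingertips stand 84 mm ahead of it and the grasp point (between the pads) lies 65 mm ahead of it; z points along the fingers, y is the line along which they close (so a half turn about z gives the same grasp; the last joint's range is limited). The gripper opens to 93 mm and grips with 3 to 60 N. Pads are 15 mm wide; open, the fingers measure 128 mm over their backs; the gripper's body (75 mm by 188 mm) begins 65 mm behind the grasp point.
Start: joints at [-0.085, 0.351, 1.652, -0, 1.139, -0.085], TCP at [0.55, 0, 0.303] pointing down, gripper open.
Joint ranges: [-2.75, 2.75], [-0.79, 2.1], [0.01, 2.65], [-1.57, 4.71], [0.07, 3.14], [-2.87, 2.87]. Speed limits (rad/s): [2.22, 2.22, 2.79, 3.14, 3.14, 3.14].

## Interface

Orientations are given as a unit quaternion [x, y, z, w].
In Python, from rig import env, grip, kinematics, readout, cams, hand_in gives the robot as it stands. The module is installed in compiled form; this text tells all that it offers. Calls block until the motion is done:
- env.move_ptp(position, orientation): joint-space move of the TCP to a pose.
- env.line_to(position, vel=0.15, orientation=None, contact_N=None): straight line of the TCP; orientation=None keeps the orientation; vel is the mean speed in m/s. With contact_N (N) it stops when the force on the tool has changed by that much, and returns True; else False.
- env.move_j(angles): joint-space move.
- grip(opening, strength=None): opening from 0.0 (shut) to 1.0 (fully open); strength is the grip in N (None keeps the last); returns when the fingers have stopped.
- env.pause(seconds).
- kinematics.inverse_kinematics(position, orientation): joint angles nearest the present ones, or None.
- readout.read_state(): the state.
- cams.grab_frame(name): name is "scene" or "side" or "wrist"; returns (picture, depth): 384x512x3 uint8, red, green, blue; 384x512 float32, m along the optical axis (not along the pixel's ray), 0 where there is no reading.
- cams.get_calibration(name): a dict with "fx", "fy", "cx", "cy" (pixels), "extrinsics" (4x4, takes a point from camera to world coordinates); the wrist camera has in their place "T_tool_cam" (4x4, takes a point from camera to tool coordinates, whose origin is the TCP and whose axes are the flange's). Camera axes: x right, y down, z forward; pixel columns grow to the right and rows downward; lengths in m; the calibration is good to about 2 mm. A picture is of the moment at which its call begins: read the wrist's pose just before it. get_calibration takes no time and is no camera call.
A pose or a line that the arm cannot do raises env.Unreachable and nothing moves.
- hand_in(): hands the job in; it is judged then, once.
The state is a dict: "time_s": time; "joints": joint angles; "qvel": joint speeds; "effort": joint torques, N m; "position": TCP position; "orientation": TCP orientation; "force": force on the tool from outside, world axes, zero at the start; "wrist_torque": the same for the moment, N m; "finger_gap": opening from 0.0 (shut) to 1.0 (fully open); "gripper_force": force on a finger pad.
Only numpy, scipy, OpenCV 4.12 (cv2) and the standard library are available. Lean on these libraries where they do the work, as an engineer would, in place of code of your own. Each camera call takes 0.05 s, during which the arm holds its last target. There are 200 camera calls.

## Task

Start the white brine checker by pushing its start button fully down and letting it come back up. Then take the round stoppered flask, stand it upright in the checker's sprung ring, press the flask down until the ring is at the bottom of its travel, and finish while still holding it pressed down there. Leave the tub, the bowls and the jar where they are.

Things in the scene. Friction and masses are not known exactly. Their poses are not given: they have to be found in the camera images.
- checker: the brine checker: a white plastic housing fixed to the counter, 150 mm (own x) by 230 mm (own y) by 40 mm high; origin under its centre at counter height, z up. The steel ring cradle stands over its top deck at own (0, -45 mm), the round start button at own (-35 mm, +75 mm). The small black display on the deck does nothing.
- cradle_top (a point): centre of the opening of the sprung steel ring, at the level of the ring's top face (70 mm above the counter with the ring up); it moves with the ring. Ring: 86 mm outside, 60 mm hole, 10 mm thick, on a coil spring. The flask's round belly sits in the hole: seated, the flask's foot is 7 mm below the ring's top face (its half-way point 60 mm above it).
- cradle (a joint): how far the ring is pressed down, m: 0 = up, 0.015 = bottom of travel (hard stop). The spring is preloaded: the ring starts to move at about 5 N and reaches the bottom at about 14 N, flask weight included; the flask's own weight does not lower it. It springs back up when let go.
- start_top (a point): centre of the top face of the start button, a round steel push button of 32 mm diameter in a grey housing on the checker; it is pushed straight down.
- start (a joint): how far the start button is pressed, m: 0 = up, 0.006 = fully down; a spring returns it, fully down takes about 5 N.
- flask_center (a point): half-way point (67 mm above its foot, on its axis) of the round amber glass flask, 0.2 to 0.4 kg, which stands upright on the counter at the start. Total height 134 mm: round belly of 80 mm diameter with a flattened foot of 44 mm diameter, belly top at 71 mm; straight neck of 28 mm diameter from 71 to 120 mm above the foot, the place to grip; cork stopper of 24 mm diameter on top, from 120 to 134 mm, fixed. Its z axis points up along the neck.
- tub: red plastic fermentation tub with screw lid, 190 mm diameter, 149 mm high, origin under its centre; to be left alone.
- bowl1: green side-dish bowl, 104 mm diameter, 42 mm high, origin under its centre; to be left alone.
- bowl2: the other green side-dish bowl, same size; to be left alone.
- jar: straight-sided clear glass jar with a steel lid, 72 mm diameter, 95 mm high, origin under its centre; to be left alone.
Things that resemble listed ones, but are neither listed nor needed, are in the scene too. Of the things shaped like the part that bears flask_center, the amber glass one is meant.

How it is judged:
By the outcome, as a careful person would: the job done as asked, in the order asked, and still so for the second after the job is handed in, while the arm keeps its last pose, push and grip.
It also fails if it takes over 48 s, if anything falls off the work surface, if the arm or the gripper's body presses on something with over 40 N, if the wrist force passes 120 N, or if a joint passes its speed limit or range.

## Working session

There is one attempt and no reset: what is moved stays moved. The work goes in short steps, each a Python script; the robot and the scene stay as the last script left them, time stands still between calls to the robot, and variables do not carry over. Pictures are saved under pics/ and viewed, at most 10 in all, crops included, and the job is handed in when it is done.

```bash
mkdir -p pics
cat > h.py <<'E'
import numpy as np, cv2
from rig import env, grip, kinematics, readout, cams, hand_in
from scipy.spatial.transform import Rotation as R
def snap(n,tag):
    s=readout.read_state(); p,d=cams.grab_frame(n); c=cams.get_calibration(n)
    if "extrinsics" in c: T=np.array(c["extrinsics"])
    else:
        W=np.eye(4); W[:3,:3]=R.from_quat(s["orientation"]).as_matrix(); W[:3,3]=s["position"]; T=W@np.array(c["T_tool_cam"])
    np.savez(f"pics/{tag}.npz",p=p,d=d,T=T,k=[c["fx"],c["fy"],c["cx"],c["cy"]])
    cv2.imwrite(f"pics/{tag}.png",p[:,:,::-1]); return p,d
def cloud(tag):
    z=np.load(f"pics/{tag}.npz"); d=z["d"]; fx,fy,cx,cy=z["k"]; v,u=np.mgrid[:384,:512]
    P=np.stack([(u-cx)/fx*d,(v-cy)/fy*d,d,np.ones_like(d)],-1)@z["T"].T
    P=P[...,:3]; P[d==0]=np.nan; return P,z["p"]
E
python3 - <<'E'
from h import *
for n in("scene","side"): snap(n,n+"0")
a=cv2.imread("pics/scene0.png");b=cv2.imread("pics/side0.png")
cv2.imwrite("pics/both.png",cv2.resize(np.hstack([a,b]),(800,300)))
s=readout.read_state();print(s["time_s"],s["orientation"],s["force"])
E
```

```text
0.1 [ 7.07099956e-01  7.07113436e-01 -3.29464581e-04 -3.63937155e-04] [ 0.47357885 -0.08361848 -0.19055275]
```

View pics/scene0.png

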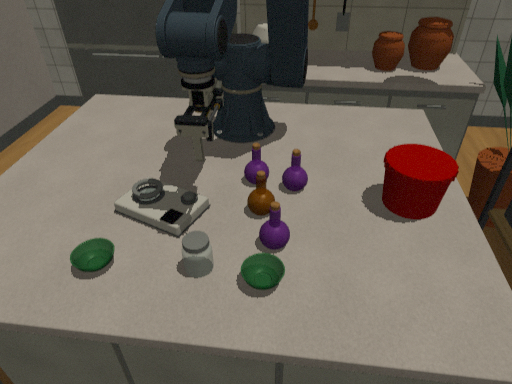

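View pics/side0.png

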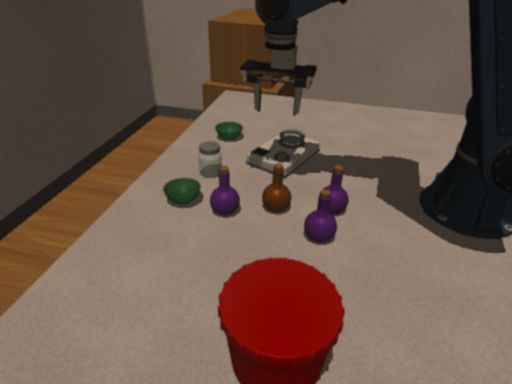

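The scene view shows the amber flask at (261,200) with its cork at (261,176) and purple lookalikes around it. The checker's ring is at (148,189), the button at (188,197) and the display at (172,216).

Run:
```python
from h import *
for t in("scene0","side0"):
    P,p=cloud(t); p=p.astype(int); z=P[...,2]
    inb=(abs(P[...,1])<0.6)&(P[...,0]>0.2)&(P[...,0]<1)
    r,g,b=p[...,0],p[...,1],p[...,2]
    for nm,m in (("amber",(r>g*1.6)&(g>b*1.3)&(r<200)&inb&(z>.01)&(z<.15)),("purple",(b>r*1.2)&(r>g*1.8)&inb&(z>.01))):
        n,l,st,ce=cv2.connectedComponentsWithStats(m.astype(np.uint8))
        for i in range(1,n):
            if st[i,4]>60:
                q=P[l==i]; print(t,nm,ce[i].round(),st[i,4],np.nanmedian(q,0).round(3),np.nanmin(q,0).round(3),np.nanmax(q,0).round(3))
P,p=cloud("scene0")
for nm,(u,v) in dict(cork=(261,175),neck=(261,184),button=(188,195),disp=(172,216),ringL=(135,190),ringR=(161,188),ringF=(148,198),ringB=(148,181),c1=(117,207),c2=(181,229),c3=(208,205),jar=(197,240)).items(): print(nm,np.nanmedian(P[v-1:v+2,u-1:u+2].reshape(-1,3),0).round(4))
# ring points z .06-.075 near checker ; deck
z=P[...,2]; reg=np.zeros(z.shape,bool); reg[165:235,105:215]=1
m=reg&(z>.062)&(z<.078); print("ring",m.sum(),np.nanmin(P[m],0),np.nanmax(P[m],0))
m=reg&(z>.034)&(z<.045); q=P[m][:,:2].astype(np.float32); print("deck",m.sum(),cv2.minAreaRect(q))
m=reg&(z>.045)&(z<.062);
```

```text
scene0 amber [411. 176.] 1144 [0.481 0.544 0.147] [0.33  0.474 0.011] [0.521 0.6   0.15 ]
scene0 amber [260. 198.] 543 [0.534 0.139 0.058] [0.499 0.101 0.015] [0.556 0.172 0.126]
scene0 purple [292. 184.] 74 [0.422 0.221 0.037] [0.406 0.192 0.02 ] [0.429 0.254 0.053]
scene0 purple [273. 241.] 103 [0.678 0.191 0.043] [0.667 0.157 0.019] [0.684 0.213 0.058]
side0 amber [276. 194.] 677 [0.507 0.16  0.057] [0.475 0.131 0.015] [0.544 0.179 0.125]
side0 amber [285. 292.] 5159 [0.417 0.556 0.149] [0.327 0.482 0.143] [0.513 0.6   0.15 ]
cork [0.522  0.1388 0.132 ]
neck [0.5258 0.1391 0.1068]
button [ 0.5427 -0.0668  0.061 ]
disp [ 0.6138 -0.0946  0.0406]
ringL [ 0.5477 -0.2198  0.0676]
ringR [ 0.5275 -0.1502  0.0685]
ringF [ 0.5635 -0.1776  0.0537]
ringB [ 0.4998 -0.1999  0.0676]
c1 [ 0.5786 -0.2701  0.0255]
c2 [ 0.6401 -0.0628  0.0196]
c3 [ 0.5228 -0.0183  0.0122]
jar [0.7476 0.0173 0.0939]
ring 310 [ 0.48872607 -0.2330596   0.06205709] [ 0.57379501 -0.05770102  0.07246453]
deck 2060 ((0.5465178489685059, -0.14819295704364777), (0.2314348667860031, 0.15213699638843536), 69.23672485351562)
```

Run:
```python
from h import *
q=readout.read_state()["orientation"]
env.move_ptp([0.50,-0.12,0.33],q); grip(0.0); snap("wrist","w1")
P,p=cloud("w1"); z=P[...,2]
m=(z>.062)&(z<.078)&(P[...,1]<-.13)&(P[...,1]>-.25)
print("ring",m.sum(),cv2.minEnclosingCircle(P[m][:,:2].astype(np.float32)),np.median(z[m]))
m=(z>.05)&(z<.07)&(P[...,1]>-.1)&(P[...,1]<-.03)&(abs(P[...,0]-.54)<.04)
print("btn",m.sum(),cv2.minEnclosingCircle(P[m][:,:2].astype(np.float32)) if m.any() else 0,np.percentile(z[m],[5,50,95]) if m.any() else 0)
s=readout.read_state();print(s["time_s"],s["position"])
```

```text
ring 790 ((0.52734375, -0.18637260794639587), 0.04214112460613251) 0.0692800614037084
btn 1002 ((0.5367482900619507, -0.06701681017875671), 0.023885272443294525) [0.05046665 0.05287257 0.06231583]
2.1917 [ 0.49999281 -0.12003317  0.32999495]
```

View pics/w1.png

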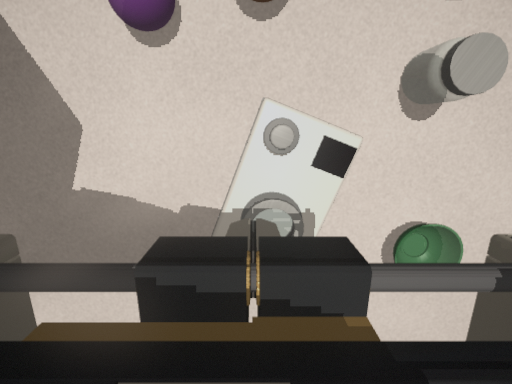

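The wrist view shows the button at (282,136) in its grey collar, and the ring around (275,220), partly hidden by the fingers. Next I'll press the button.

Run:
```python
from h import *
P,p=cloud("w1"); z=P[...,2]
m=(z>.058)&(z<.067)&(P[...,1]>-.1)&(P[...,1]<-.03)&(abs(P[...,0]-.54)<.04)
c,r=cv2.minEnclosingCircle(P[m][:,:2].astype(np.float32)); zt=np.median(z[m]); print(c,r,zt,P[136,282])
assert abs(r-.016)<.004
q=readout.read_state()["orientation"]
env.move_ptp([*c,zt+.084+.03],q)
env.line_to([*c,zt+.084+.004],vel=.08)
f0=readout.read_state()["force"][2]
hit=env.line_to([*c,zt+.084-.012],vel=.015,contact_N=12)
s=readout.read_state();print(hit,s["position"],s["position"][2]-.084-zt,s["force"][2]-f0)
env.pause(.3); print(readout.read_state()["force"])
env.line_to([*c,zt+.084+.06],vel=.1)
print(readout.read_state()["time_s"])
```

```text
(0.5365715622901917, -0.06711069494485855) 0.01579604484140873 0.06136092623816147 [ 0.53700808 -0.06700727  0.06210693]
True [ 0.53676527 -0.06715833  0.14030434] -0.005056584694275654 7.980020232863659
[-1.53303856  0.03760579 10.14637688]
5.175
```

Run:
```python
from h import *
q=readout.read_state()["orientation"]
env.move_ptp([0.53,-0.27,0.33],q); snap("wrist","w2")
P,p=cloud("w2"); z=P[...,2]
m=(z>.064)&(z<.078)&(abs(P[...,1]+.19)<.055)&(abs(P[...,0]-.527)<.055)
print("ring",m.sum(),cv2.minEnclosingCircle(P[m][:,:2].astype(np.float32)),np.median(z[m]))
m=(z>.058)&(z<.067)&(abs(P[...,1]+.067)<.03)&(abs(P[...,0]-.54)<.03)
print("btn",m.sum(),cv2.minEnclosingCircle(P[m][:,:2].astype(np.float32)) if m.any() else 0)
grip(1.0)
env.move_ptp([0.51,0.03,0.36],q); snap("wrist","w3")
P,p=cloud("w3"); z=P[...,2]
near=(abs(P[...,1]-.138)<.07)&(abs(P[...,0]-.512)<.07)
for a,b in((.126,.14),(.02,.07)):
    m=near&(z>a)&(z<b); print("flask",a,m.sum(),cv2.minEnclosingCircle(P[m][:,:2].astype(np.float32)) if m.any() else 0,np.median(z[m]) if m.any() else 0)
m=(z>.126)&(z<.14)&(P[...,1]>.05); n,l=cv2.connectedComponents(m.astype(np.uint8))
for i in range(1,n):
    if (l==i).sum()>20: print("cork",np.median(P[l==i],0).round(4),(l==i).sum())
print(readout.read_state()["time_s"])
cv2.imwrite("pics/w23.png",cv2.resize(np.hstack([cv2.imread("pics/w2.png"),cv2.imread("pics/w3.png")]),(800,300)))
```

```text
ring 2046 ((0.526181161403656, -0.19174090027809143), 0.04294988885521889) 0.06940354009036587
btn 455 ((0.5364450216293335, -0.06744621694087982), 0.015774479135870934)
flask 0.126 400 ((0.5108814239501953, 0.13659067451953888), 0.011897187680006027) 0.13338946982262434
flask 0.02 1955 ((0.5108123421669006, 0.13636988401412964), 0.03959343954920769) 0.05982475226849748
cork [0.3859 0.2163 0.1319] 106
cork [0.639  0.1869 0.1333] 508
cork [0.511  0.1361 0.1334] 400
cork [0.3642 0.1035 0.1333] 404
8.85
```

View pics/w23.png

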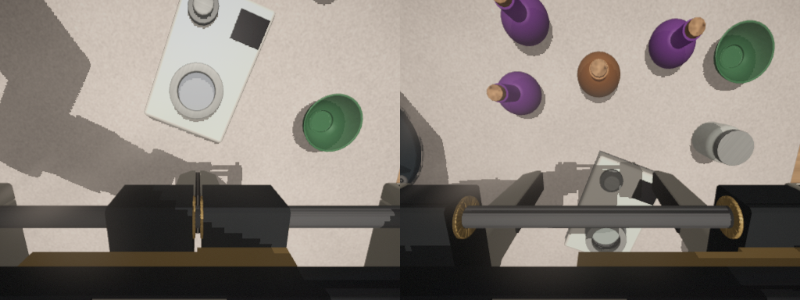

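The left view shows the ring clear at (196,91). In the right view the amber flask is at (598,72), with its cork at (599,67). The radii match the given sizes, so I'll grasp next.

Run:
```python
from h import *
c=[.5109,.1365]; q=readout.read_state()["orientation"]
env.move_ptp([*c,.25],q)
env.line_to([*c,.163],vel=.12,contact_N=8); print(readout.read_state()["position"])
grip(0.0,40); s=readout.read_state(); print(s["finger_gap"]*93,s["gripper_force"],s["time_s"])
env.line_to([*c,.29],vel=.15); s=readout.read_state(); print(s["force"],s["finger_gap"]*93)
env.line_to([.5262,-.1917,.29],vel=.2); env.pause(.3)
s=readout.read_state(); print(s["force"],s["position"],s["time_s"],s["finger_gap"]*93)
snap("side","s2");snap("scene","s3")
a=cv2.imread("pics/side0.png")
cv2.imwrite("pics/s23.png",np.hstack([cv2.resize(cv2.imread("pics/s2.png")[60:220,210:370],(400,400)),cv2.resize(cv2.imread("pics/s3.png")[90:250,70:230],(400,400))]))
```

```text
[0.51134996 0.13639003 0.16378844]
27.80668944197828 39.973034262657166 11.4167
[ 0.0166499  -0.74937767 -2.42158676] 27.51630826919528
[-0.09883681 -0.59820896 -3.01808585] [ 0.52624658 -0.19143659  0.29005393] 14.5083 27.52665248735534
```

View pics/s23.png

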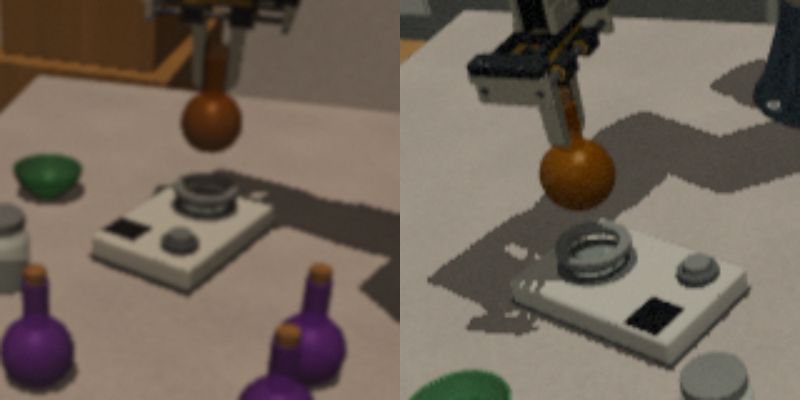

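The flask hangs upright in the grip above the ring in both views. Lowering and pressing now.

Run:
```python
from h import *
c=[.5262,-.1917]
env.line_to([*c,.236],vel=.12)
f0=readout.read_state()["force"]; print(f0)
h=env.line_to([*c,.212],vel=.02,contact_N=5); s=readout.read_state(); print(h,s["position"],np.array(s["force"])-f0)
z=s["position"][2]; zz=z
while zz>z-.024:
    zz-=.0015; env.line_to([*c,zz],vel=.02); env.pause(.1); s=readout.read_state(); f=s["force"][2]-f0[2]
    print(round(zz,4),round(s["position"][2],4),round(f,2))
    if f>20: break
env.pause(.5); s=readout.read_state(); print(s["position"],np.array(s["force"])-f0,s["finger_gap"]*93,s["gripper_force"],s["time_s"])
snap("side","s4");snap("scene","s5")
cv2.imwrite("pics/s45.png",np.hstack([cv2.resize(cv2.imread("pics/s4.png")[60:220,210:370],(400,400)),cv2.resize(cv2.imread("pics/s5.png")[90:250,70:230],(400,400))]))
```

```text
[ 0.05456938 -0.44738165 -2.4684862 ]
True [ 0.52640822 -0.19179308  0.22182497] [1.13902264 0.86715772 6.74795719]
0.2203 0.2206 5.76
0.2188 0.219 7.18
0.2173 0.2176 8.07
0.2158 0.2162 8.95
0.2143 0.2148 10.48
0.2128 0.2133 10.81
0.2113 0.2119 11.39
0.2098 0.2105 11.98
0.2083 0.2098 18.17
0.2068 0.2095 31.03
[ 0.52704829 -0.19208773  0.20946421] [-4.65592702  2.55900689 30.24818973] 27.22333241364731 40.03144562244415 19.9583
```

View pics/s45.png

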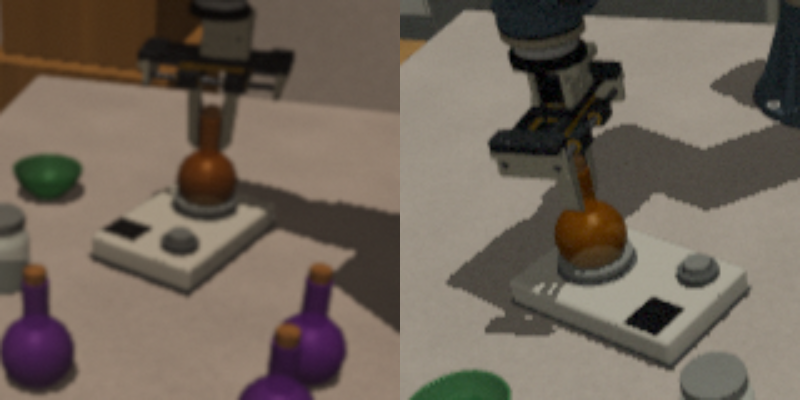

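The flask sits upright in the ring and the ring is down on the deck. The force climbs sharply at TCP z ≈ 0.210, which is the hard stop. I'll ease off a little, still well above what the spring needs, and hand in.

Run:
```python
from h import *
env.line_to([.5262,-.1917,.2076],vel=.02); env.pause(.6); s=readout.read_state(); print(s["position"],s["force"],s["time_s"])
if s["force"][2]+2.4>16: print(hand_in())
```

```text
[ 0.52695628 -0.19199664  0.20955041] [-0.60656839  1.39597786 20.97745278] 20.9083
the job is handed in; nothing more can be done
None
```

The job is handed in at about 21 s: I pushed the start button to its stop and let it up, then stood the amber flask in the ring. It is still held there, pressed to the hard stop with about 23 N, and the tub, bowls and jar were not touched.

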